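Seat the keyed blank and mark it with the pedal

ROBOT

A 6-joint arm with a two-finger parallel gripper is mounted at the origin on a cart in front of the work surface, level with it; the furniture and walls round the work are solid. World frame = base frame: x ahead of the robot, y to its left, z up, the work surface at z = 0. Lengths are in m, angles in rad, forces in N, time in s.
With the tool pointing down it reaches from about 0.25 to 0.775 m from the base axis. Payload 4 kg.
Tool frame: the origin (TCP) lies midway between the tips of the shut fingers; the grasp point (between the pads) lies 19 mm behind it; z points along the fingers, y is the line along which they close (so a half turn about z gives the same grasp; the last joint's range is limited). The gripper opens to 94 mm and grips with 3 to 60 N. Pads are 16 mm wide; open, the fingers measure 119 mm over their backs; the gripper's body (75 mm by 177 mm) begins 78 mm behind the grasp point.
Start: joints at [-1.306, 0.087, 1.371, -0, 1.684, -0.103], TCP at [0.198, -0.513, 0.206] pointing down, gripper open.
Joint ranges: [-3.1, 3.1], [-0.76, 2.03], [0.27, 2.55], [-1.08, 4.22], [0.17, 2.65], [-2.57, 2.57]. Speed limits (rad/s): [2.79, 2.79, 3.14, 3.14, 3.14, 3.14].

INTERFACE

Orientations are given as [roll, pitch, yaw] about the fixed x, y, z axes, in that order (R = Rz(yaw) Ry(pitch) Rx(roll)).
In Python, from rig import move_to, move_l, goto_joints, open_gripper, gripper_close, wait, inverse_kinematics, read_state, capture, camera_info, PlanningError, sign_off gives the robot as it stands. Calls block until the motion is done:
- move_to(position, orientation): joint-space move of the TCP to a pose.
- move_l(position, frame=None, speed=0.15): straight line of the TCP; frame=None keeps the orientation; speed is the mean speed in m/s.
- goto_joints(angles): joint-space move.
- open_gripper() and gripper_close(newtons=None): open the fingers fully, or close them until they stop; newtons is the grip in N (None keeps the last).
- wait(seconds).
- inverse_kinematics(position, orientation): joint angles nearest the present ones, or None.
- read_state(): the state.
- capture(name): name is "side" or "top" or "wrist"; returns (picture, depth): 420x560x3 uint8, blue, green, red; 420x560 float32, m along the optical axis (not along the pixel's ray), 0 where there is no reading.
- camera_info(name): a dict with "K" (3x3 intrinsics, pixels), "view" (4x4, takes a point from world to camera coordinates); the wrist camera has in their place "hand_eye" (4x4, takes a point from camera to tool coordinates, whose origin is the TCP and whose axes are the flange's). Camera axes: x right, y down, z forward; pixel columns grow to the right and rows downward; lengths in m; the calibration is good to about 2 mm. A picture is of the moment at which its call begins: read the wrist's pose just before it. camera_info takes no time and is no camera call.
A pose or a line that the arm cannot do raises PlanningError and nothing moves.
- sign_off(): hands the job in; it is judged then, once.
The state is a dict: "time_s": time; "q": joint angles; "dq": joint speeds; "effort": joint torques, N m; "ee_pos": TCP position; "eef_rot": TCP orientation; "ft_force": force on the tool from outside, world axes, zero at the start; "torque": the same for the moment, N m; "opening": finger opening in m; "finger_force": force on a finger pad.
Only numpy, scipy, OpenCV 4.12 (cv2) and the standard library are available. Lean on these libraries where they do the work, as an engineer would, in place of code of your own. Each camera call takes 0.05 s, during which the arm holds its last target. There are 200 camera calls.

TASK

Take the keyed blank off the sloping stand and seat it flat, fully home, in the pocket of the marking fixture: it goes in only one of its two ways round, the one that puts the notch over the brass key pin, so look or feel for it and turn the blank if it stands proud. With the blank seated and let go, push the fixture's spring pedal down to its stop for a moment to mark the blank, then let it come back up, leaving the blank home in the pocket. Do not work the pedal before the blank is seated, and leave the oil bottle, the die and the knurled cap where they are.

Things in the scene. Friction and masses are not known exactly. Their poses are not given: they have to be found in the camera images.
- blank_center (a point): Centre (24 mm above the underside) of the loose keyed blank, 0.2 to 0.4 kg, 48 mm high: dark steel flange 70 (its x) x 54 (its y) x 12 mm; on it, centred, a copper-coloured grip boss 40 (x) x 24 (y) mm, 36 mm high. z points out of the boss top. It starts on the stand's 30 degree slope, +x up the slope. Grip the boss across its y, the tool square to the slope.
- blank_notch (a point): Middle of the blank's notch, at flange mid-thickness: 14 mm wide (y), 14 mm deep (x), through the whole flange, at its +x end (28 mm from the centre) and 8 mm to +y of the centre line. Same axes as the blank. At the start the notched end is up the slope, away from the robot.
- nest_floor (a point): Centre of the pocket floor of the marking fixture (fixed, z up, axes yawed), 25 mm above the table. Pocket 57 mm (x) by 73 mm (y), 9 mm deep, 1.5 mm spare round the flange, 2 mm chamfer, in a steel block 88 x 104 mm. The blank goes in with its x axis along +y or -y here. Seated, its centre is 24 mm above this point and its flange 3 mm proud of the block.
- hole_left (a point): Key hole in the pocket floor at x -8, y +28 mm of nest_floor. One of the two key holes holds a brass key pin, 9 mm across, standing 7 mm above the floor; the other a flush dark plug. Which is which changes and is not reported: look or feel. If the pin is here, the blank's x must point along the nest's +y; the wrong way round the plain end stays up on the pin, 7 mm high.
- hole_right (a point): The other key hole, at x +8, y -28 mm of nest_floor (see hole_left). If the pin is here, the blank's x must point along the nest's -y.
- stylus_tip (a point): Tip of the marking stylus, a brass rod 8 mm across, 22 mm above the pocket floor, at y +40 mm of nest_floor at rest and +30 mm with the pedal down (over the flange, short of the boss). It comes out of a blue marking head 34 mm (x) wide at y +55 to +83 mm, its top 27 mm above the pocket floor.
- pedal (a joint): Angle of the fixture's spring pedal in rad: 0 up (at rest), 0.30 fully down on its stop. The spring needs about 3 N at the pad to start and about 7.5 N at the stop, and brings the pedal back up. It drives the stylus.
- pedal_pad (a point): Point on top of the ribbed black pedal pad (46 mm wide, 50 mm long) where to push down; moves with the pedal. The pedal lies beside the nest (y -102 mm of nest_floor), its hinge at the far end, about 75 mm to the fixture's +x of this point and 32 mm above the table. At rest it rises 0.30 rad towards the robot: this point is 61 mm above the table, and 39 mm with the pedal on its stop.
- stand_top (a point): Middle of the sloping face of the small aluminium stand (fixed), 52 mm above the table. The face, 92 x 66 mm, rises 30 degrees along the stand's +x (away from the robot) and has a lip 8 mm high at its lower end. Axes: the stand's, z up, yawed.
- oil_bottle: Bystander: amber oil bottle with a red nozzle, 45 mm across, 121 mm high, origin at the middle of its underside. Leave it alone.
- loose_die: Bystander: round grey die, 43 mm across, 25 mm high, origin at the middle of its underside. Leave it alone.
- cap: Bystander: grey knurled cap, 37 mm across, 25 mm high, origin at the middle of its underside. Leave it alone.
- blank: The loose keyed blank itself (see blank_center); its origin is the middle of the underside, same axes.

How it is judged:
On the way, in this order (a step that is already met when the one before it is completed fails the run):
1. the blank is seated home in the pocket and let go (horizontal distance between blank_center and nest_floor below 0.005 m and z of blank_center in the frame of nest_floor between 0.0215 and 0.0262 m and angle between blank_center's own z axis and vertical below 0.045 rad and contact force between the fingers and blank below 0.1 N), for 0.2 s.
2. the pedal is down on its stop with the blank seated (horizontal distance between blank_center and nest_floor below 0.005 m and z of blank_center in the frame of nest_floor between 0.0215 and 0.0262 m and angle between blank_center's own z axis and vertical below 0.045 rad and value of joint pedal above 0.27 rad), for 0.1 s.
At the end, for the whole second after the job is handed in: The blank rests flat in the pocket (centre within 5 mm of the pocket's centre from above, less than about 2 mm proud of its seat, tilted under 0.045 rad), released and at rest, and the pedal is back up (under 0.04 rad) after having been pressed to at least 0.27 of its 0.30 rad (horizontal distance between blank_center and nest_floor below 0.005 m and z of blank_center in the frame of nest_floor between 0.0215 and 0.0262 m and angle between blank_center's own z axis and vertical below 0.045 rad and value of joint pedal below 0.04 rad and linear speed of blank below 0.02 m/s); the robot touches nothing.
It fails at once if the pedal is worked while the blank is not seated (value of joint pedal above 0.15 rad and not (horizontal distance between blank_center and nest_floor below 0.005 m and z of blank_center in the frame of nest_floor between 0.0215 and 0.0262 m and angle between blank_center's own z axis and vertical below 0.045 rad)).
It fails at once if a bystander is pushed away or knocked over (distance of any of oil_bottle, loose_die, cap from where it was at the start of the episode above 0.03 m or angle between oil_bottle's own z axis and vertical above 0.5 rad).
It also fails if it takes over 51 s, if anything falls off the work surface, if the arm or the gripper's body presses on something with over 40 N, if the wrist force passes 120 N, or if a joint passes its speed limit or range.

## Working session

There is one attempt and no reset: what is moved stays moved. The work goes in short steps, each a Python script; the robot and the scene stay as the last script left them, time stands still between calls to the robot, and variables do not carry over. Pictures are saved under pics/ and viewed, at most 10 in all, crops included, and the job is handed in when it is done.

```bash
ls; mkdir -p pics
python3 - <<'E'
from rig import *
import cv2,numpy as np
np.set_printoptions(precision=4,suppress=True)
for n in("top","side","wrist"):
    c=camera_info(n);print(n,c)
    p,d=capture(n);cv2.imwrite(f"pics/{n}0.png",p);np.save(f"pics/{n}0.npy",d)
s=read_state();print(s)
E
```

```text
pics
top {'K': array([[536.2742,   0.    , 276.8806],
       [  0.    , 536.2742, 222.8509],
       [  0.    ,   0.    ,   1.    ]]), 'view': array([[-0.076 , -0.9971,  0.0028,  0.0925],
       [-0.977 ,  0.0739, -0.2002,  0.6388],
       [ 0.1994, -0.018 , -0.9798,  0.9803],
       [ 0.    ,  0.    ,  0.    ,  1.    ]])}
side {'K': array([[508.4393,   0.    , 270.5598],
       [  0.    , 508.4393, 210.9728],
       [  0.    ,   0.    ,   1.    ]]), 'view': array([[ 0.5548,  0.832 , -0.0007, -0.3894],
       [ 0.4217, -0.2819, -0.8618, -0.1674],
       [-0.7172,  0.4778, -0.5072,  1.5224],
       [ 0.    ,  0.    ,  0.    ,  1.    ]])}
wrist {'K': array([[363.8276,   0.    , 275.5819],
       [  0.    , 363.8276, 205.9417],
       [  0.    ,   0.    ,   1.    ]]), 'hand_eye': array([[-0.0004, -0.97  , -0.2432,  0.0702],
       [ 1.    , -0.0006,  0.0004, -0.0002],
       [-0.0006, -0.2432,  0.97  , -0.1793],
       [ 0.    ,  0.    ,  0.    ,  1.    ]])}
{'time_s': 0.15, 'q': array([-1.3061,  0.0878,  1.3719,  0.    ,  1.6836, -0.1031]), 'dq': array([ 0.0003, -0.0032, -0.0039,  0.0007, -0.0018,  0.0019]), 'effort': array([  0.0003, -34.0643, -30.2794,   0.0717,   0.0306,  -0.0001]), 'ee_pos': array([ 0.1976, -0.5128,  0.2046]), 'eef_rot': array([-3.1399, -0.0002,  0.3678]), 'ft_force': array([0.3618, 0.0803, 0.2708]), 'torque': array([-0.0101,  0.0194, -0.0134]), 'finger_force': 0.0, 'opening': 0.09405594547192503}
```

View pics/top0.png

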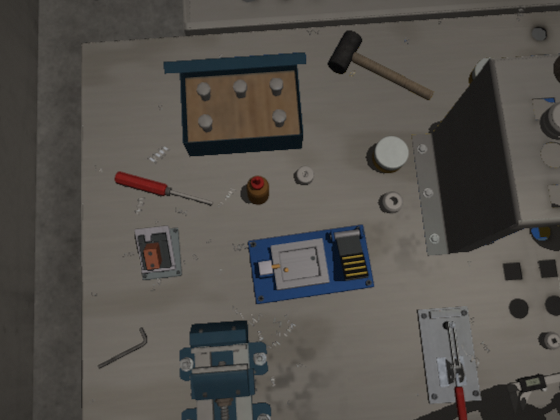

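View pics/side0.png

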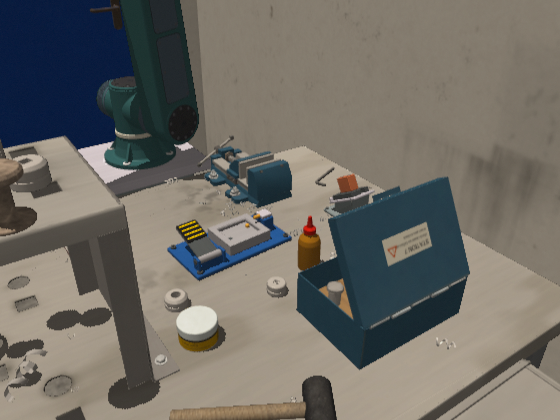

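The top view shows the stand and blank near (157,252), the nest near (300,265) with the pedal to its right, and a yellow spot near (285,269), the likely pin at hole_left. I'll enlarge both.

Run:
```python
import cv2,numpy as np
p=cv2.imread("pics/top0.png")
a=cv2.resize(p[220:310,240:380],None,fx=5,fy=5,interpolation=cv2.INTER_CUBIC)[:, :700]
b=cv2.resize(p[220:285,125:195],None,fx=5.7,fy=5.7,interpolation=cv2.INTER_CUBIC)
b=cv2.resize(p[220:285,125:195],(400,371),interpolation=cv2.INTER_CUBIC)
cv2.imwrite("pics/a.png",cv2.convertScaleAbs(a,alpha=1.3));cv2.imwrite("pics/b.png",cv2.convertScaleAbs(b,alpha=1.3))
```

```text
(no output)
```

View pics/a.png

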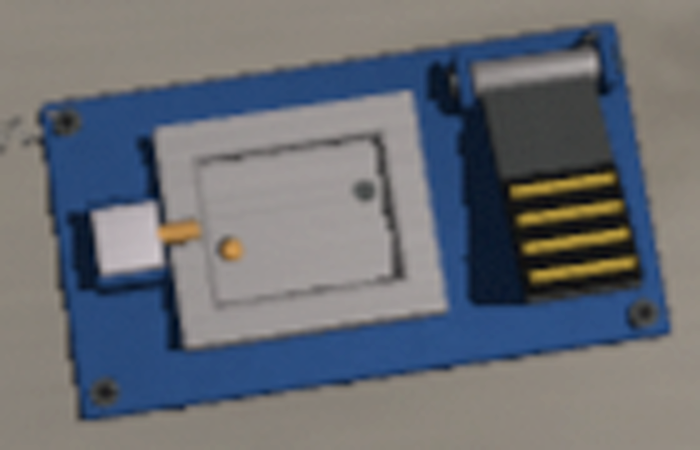

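View pics/b.png

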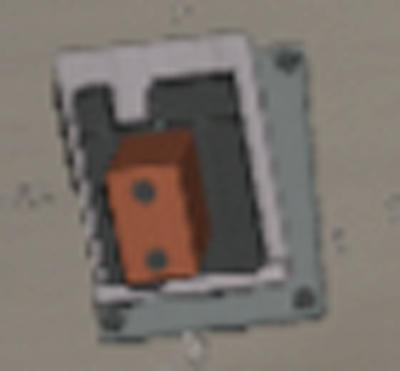

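The yellow pin stands in hole_left at crop (230,248), and the dark plug is in hole_right at (364,190). The blank's x must therefore point along nest +y. The blank's notch is up the slope, and its boss top spans crop (108,170) to (205,275).

```bash
cat > h.py <<'E'
from rig import *
import cv2,numpy as np
from scipy.spatial.transform import Rotation as Ro
np.set_printoptions(precision=4,suppress=True)
def cam(n,s=None):
    c=camera_info(n)
    if n!="wrist": return c["K"],np.linalg.inv(c["view"])
    T=np.eye(4);T[:3,:3]=Ro.from_euler("xyz",s["eef_rot"]).as_matrix();T[:3,3]=s["ee_pos"]
    return c["K"],T@c["hand_eye"]
def ray(KT,uv):
    K,T=KT;uv=np.atleast_2d(uv).astype(float)
    d=np.c_[uv,np.ones(len(uv))]@np.linalg.inv(K).T@T[:3,:3].T
    return T[:3,3],d
def onplane(KT,uv,z=None,p=None,n=None):
    o,d=ray(KT,uv)
    if n is None: p,n=np.array([0,0,z]),np.array([0,0,1.])
    return o+d*(((p-o)@n)/(d@n))[:,None]
def deproj(KT,uv,depth):
    o,d=ray(KT,uv);return o+d*np.asarray(depth)[:,None]
def look(name,tag):
    s=read_state();p,d=capture(name);cv2.imwrite(f"pics/{tag}.png",p);np.savez(f"pics/{tag}",d=d,pos=s["ee_pos"],rot=s["eef_rot"]);return s,p,d
E
python3 - <<'E'
from h import *
KT=cam("top")
c=np.array([(155,128),(412,92),(446,310),(184,348)])/5+[240,220]
P=onplane(KT,c,.034);print(P,"ctr",P.mean(0));e=P-np.roll(P,-1,0);print(np.linalg.norm(e,axis=1))
y=P[0]+P[3]-P[1]-P[2];print("nest yaw",np.arctan2(-y[0],y[1]))
x=P[0]+P[1]-P[2]-P[3];print("nest yaw",np.arctan2(x[1],x[0]))
for z,q in((.032,(230,244)),(.025,(364,190))):print(onplane(KT,np.array(q)/5+[240,220],z))
# stand top face outline
f=lambda a:np.array(a)/400*70+[125,220]
S=f([(55,60),(243,38),(285,278),(95,302)])
# depth based
d=np.load("pics/top0.npy")
def dp(q,r=2):
    u,v=np.round(q).astype(int);return d[v-r:v+r+1,u-r:u+r+1]
B=f([(150,190),(155,245),(150,220)])
print("boss top",deproj(KT,B,[np.median(dp(b,1)) for b in B]))
ang=.52
# boss top corners
C=f([(107,172),(190,160),(198,272),(127,284)])
print("d",[np.median(dp(b,0)) for b in C])
zc=np.median(dp(B[2],1)); o=deproj(KT,B[2:],[zc])[0]
n=np.array([-.5,0,.866]);Q=onplane(KT,C,p=o,n=n);print(Q,Q.mean(0),np.linalg.norm(Q-np.roll(Q,-1,0),axis=1))
Q=onplane(KT,S,p=o-n*.048,n=n);print(Q,Q.mean(0),np.linalg.norm(Q-np.roll(Q,-1,0),axis=1))
E
```

```text
[[ 0.605   0.0585  0.034 ]
 [ 0.6117 -0.0448  0.034 ]
 [ 0.5243 -0.05    0.034 ]
 [ 0.5173  0.0536  0.034 ]] ctr [0.5646 0.0043 0.034 ]
[0.1035 0.0876 0.1039 0.0879]
nest yaw 0.06639439656274078
nest yaw 0.05776133614107313
[[0.5568 0.0324 0.032 ]]
[[ 0.5751 -0.0229  0.025 ]]
boss top [[0.597  0.2818 0.0993]
 [0.5805 0.2832 0.088 ]
 [0.588  0.2833 0.0938]]
d [np.float32(0.9916627), np.float32(1.0193039), np.float32(1.0542188), np.float32(1.0497494)]
[[0.6034 0.2948 0.1027]
 [0.6051 0.2676 0.1037]
 [0.5711 0.2703 0.0841]
 [0.569  0.2939 0.0829]] [0.5871 0.2816 0.0933] [0.0273 0.0394 0.0237 0.0397]
[[0.6479 0.3182 0.073 ]
 [0.6504 0.2546 0.0744]
 [0.5739 0.2514 0.0303]
 [0.5708 0.3176 0.0285]] [0.6108 0.2855 0.0515] [0.0637 0.0883 0.0663 0.089 ]
```

```bash
cat >> h.py <<'E'
def down(yaw): return [np.pi,0,yaw]
def tilt(psi,a=np.pi/6):
    c,s=np.cos(psi),np.sin(psi)
    x=np.array([np.cos(a)*c,np.cos(a)*s,np.sin(a)]);z=np.array([np.sin(a)*c,np.sin(a)*s,-np.cos(a)])
    return x,-z,Ro.from_matrix(np.c_[x,np.cross(z,x),z]).as_euler("xyz")
E
python3 - <<'E'
from h import *
try:
    move_to([.34,-.10,.26],down(np.pi/2+.06))
    move_to([.565,.004,.16],down(np.pi/2+.06))
    wait(.2); s,p,d=look("wrist","n1"); print(s["time_s"],s["ee_pos"],s["eef_rot"],s["q"])
    move_l([.565,.06,.25])
    x,n,r=tilt(0.01)
    move_to(np.array([.587,.2825,.0935])+.085*n,r)
    wait(.2); s,p,d=look("wrist","b1"); print(s["time_s"],s["ee_pos"],s["eef_rot"],s["q"])
except PlanningError as e: print("PE",e,read_state()["ee_pos"])
E
```

```text
3.0083 [0.565  0.003  0.1616] [3.139  0.0006 1.6293] [-0.0949  0.1309  1.4096 -0.0002  1.5984 -0.1534]
6.0333 [0.5448 0.2818 0.1673] [-3.1415 -0.5238  0.0094] [ 0.5264 -0.0735  1.7022 -0.2864  1.0653  2.1699]
```

View pics/n1.png

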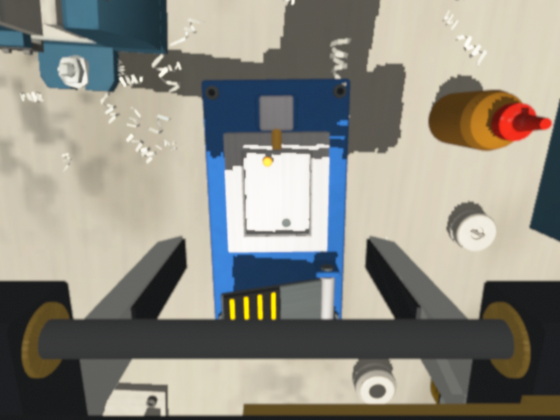

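View pics/b1.png

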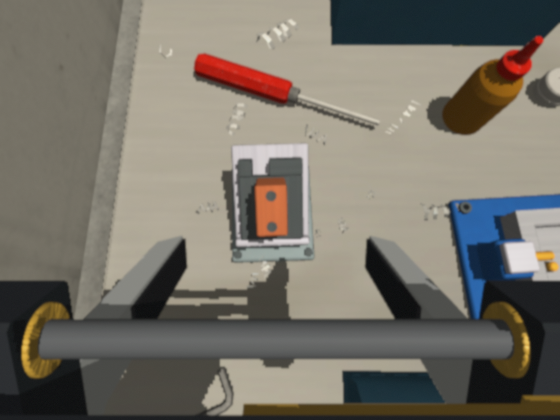

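The wrist views confirm the yellow pin at (267,160), in hole_left, and the plug at (286,223). The boss top is centred near (271,208) with the notch up the slope. Next I'll measure both.

Run:
```python
from h import *
def ld(t):
    z=np.load(f"pics/{t}.npz");return cv2.imread(f"pics/{t}.png"),z["d"],cam("wrist",dict(ee_pos=z["pos"],eef_rot=z["rot"]))
def big(m):
    c=max(cv2.findContours(m,0,1)[0],key=cv2.contourArea);return c
# blank
p,d,KT=ld("b1");hsv=cv2.cvtColor(p,cv2.COLOR_BGR2HSV)
m=cv2.inRange(hsv,(3,130,60),(15,255,255));m[:150]=0;m[260:]=0;m[:,:235]=0;m[:,310:]=0
v=hsv[...,2];print("V pct",np.percentile(v[m>0],[5,25,50,75,95]))
x,n,r=tilt(.01)
mt=cv2.morphologyEx(((m>0)&(v>170)).astype(np.uint8)*255,cv2.MORPH_CLOSE,np.ones((7,7)))
# points on boss from depth: top plane
vv,uu=np.nonzero(m);P=deproj(KT,np.c_[uu,vv],d[vv,uu]);h=P@n;print("h pct",np.percentile(h,[2,25,50,75,98]))
top=h>np.median(h)-.004
T=np.linalg.svd(P[top]-P[top].mean(0))[2][2];print("normal",T*np.sign(T[2]),"n",n,"ntop",top.sum())
mm=np.zeros_like(m);mm[vv[top],uu[top]]=255;mm=cv2.morphologyEx(mm,cv2.MORPH_CLOSE,np.ones((7,7)))
o=np.median(P[top],0)
for k in (mt,mm):
    R=cv2.minAreaRect(big(k));B=cv2.boxPoints(R);Q=onplane(KT,B,p=o,n=n)
    e=Q-np.roll(Q,-1,0);print(R);print(Q.mean(0),np.linalg.norm(e,axis=1));print(e[:, :2],np.arctan2(e@np.array([0,1,0]),e@x))
# nest
p,d,KT=ld("n1");hsv=cv2.cvtColor(p,cv2.COLOR_BGR2HSV)
y=cv2.inRange(hsv,(15,120,100),(35,255,255));y[:150]=0;y[172:]=0;y[:,:255]=0;y[:,282:]=0
M=cv2.moments(y,True);c=(M["m10"]/M["m00"],M["m01"]/M["m00"]);print("pin",c,M["m00"],onplane(KT,c,.030))
g=(hsv[...,2]<150).astype(np.uint8);g[:217]=0;g[230:]=0;g[:,:278]=0;g[:,294:]=0
M=cv2.moments(g,True);c=(M["m10"]/M["m00"],M["m01"]/M["m00"]);print("plug",c,M["m00"],onplane(KT,c,.025))
# block top by depth
vv,uu=np.mgrid[100:275,200:350];vv=vv.ravel();uu=uu.ravel();P=deproj(KT,np.c_[uu,vv],d[vv,uu])
s=(abs(P[:,2]-.034)<.004)&(hsv[vv,uu,1]<90)
k=np.zeros(d.shape,np.uint8);k[vv[s],uu[s]]=255
print("block z",np.median(P[s,2]),s.sum())
B=cv2.boxPoints(cv2.minAreaRect(big(k)));Q=onplane(KT,B,.034);e=Q-np.roll(Q,-1,0);print(B);print(Q.mean(0),np.linalg.norm(e,axis=1),np.arctan2(e[:,1],e[:,0]))
f=(abs(P[:,2]-.025)<.003)&(hsv[vv,uu,1]<90)
k[:]=0;k[vv[f],uu[f]]=255;k=cv2.morphologyEx(k,cv2.MORPH_OPEN,np.ones((3,3)))
B=cv2.boxPoints(cv2.minAreaRect(big(k)));Q=onplane(KT,B,.025);e=Q-np.roll(Q,-1,0);print("floor",f.sum(),Q.mean(0),np.linalg.norm(e,axis=1),np.arctan2(e[:,1],e[:,0]))
```

```text
V pct [125.05 176.   204.   206.   211.  ]
h pct [-0.2496 -0.215  -0.2144 -0.2138 -0.2128]
normal [-0.0339  0.9994  0.0083] n [-0.5   -0.005  0.866] ntop 1449
((271.4488525390625, 209.77294921875), (49.62360382080078, 29.724206924438477), 87.61405944824219)
[0.5879 0.2853 0.0938] [0.022  0.0385 0.0227 0.0386]
[[-0.001   0.0219]
 [ 0.0333  0.0021]
 [ 0.0011 -0.0227]
 [-0.0334 -0.0014]] [ 1.6124  0.0555 -1.5279 -3.1059]
((270.77679443359375, 209.12435913085938), (51.985260009765625, 31.491073608398438), 88.63607025146484)
[0.5883 0.2858 0.094 ] [0.0232 0.0403 0.0241 0.0404]
[[-0.0007  0.0232]
 [ 0.0349  0.0016]
 [ 0.0007 -0.0241]
 [-0.035  -0.0007]] [ 1.5942  0.0385 -1.5466 -3.1241]
pin (267.1159420289855, 160.57971014492753) 69.0 [[0.5563 0.0347 0.03  ]]
plug (286.0, 224.0) 3.0 [[ 0.5763 -0.0223  0.025 ]]
block z 0.03388663715232215 6629
[[222.9637 132.8073]
 [328.9841 131.6025]
 [330.3287 249.9281]
 [224.3083 251.1329]]
[0.5661 0.0071 0.034 ] [0.0877 0.1043 0.0951 0.1042] [-3.0721  1.6766  0.0692 -1.536 ]
floor 5158 [0.5656 0.0062 0.025 ] [0.0569 0.0734 0.0602 0.0733] [-3.0835  1.6516  0.0573 -1.5341]
```

Both views agree to about 3 mm: boss top near (0.588, 0.284, 0.094) with yaw about 0.03, nest near (0.565, 0.0055) with yaw about 0.06. Sizes check against those given. Now I'll grasp.

Run:
```python
from h import *
x,n,r=tilt(.03)
c=np.array([.588,.2845,.094])
try:
    move_to(c+.04*n,r)
    move_l(c-.031*n,speed=.08)
    wait(.2);s=read_state();print(s["time_s"],s["ee_pos"]-(c-.031*n),s["ft_force"])
    gripper_close(35);wait(.3);s=read_state();print(s["opening"],s["finger_force"],s["ft_force"],s["ee_pos"])
    move_l(s["ee_pos"]+.12*n,speed=.15)
    s=read_state();print(s["time_s"],s["opening"],s["finger_force"],s["ft_force"])
    move_to([.565,.05,.20],down(np.pi/2+.06))
    wait(.3);s,p,d=look("wrist","g1");print(s["time_s"],s["ee_pos"],s["eef_rot"],s["opening"],s["finger_force"],s["ft_force"],s["torque"])
except PlanningError as e: print("PE",e,read_state()["ee_pos"])
```

```text
7.6167 [0.0002 0.0002 0.0008] [ 0.6536  0.7995 -0.2422]
0.023696815308478673 34.98128950595856 [-0.427   1.2984  0.2967] [0.6035 0.2852 0.0672]
9.9417 0.023540504174539855 34.978744983673096 [-0.5487  0.7672 -3.6306]
12.15 [0.5649 0.0503 0.2   ] [3.1415 0.     1.6312] 0.02393303434627353 34.978464245796204 [ 0.0401  0.8397 -2.8884] [-0.034  -0.0905 -0.0704]
```

View pics/g1.png

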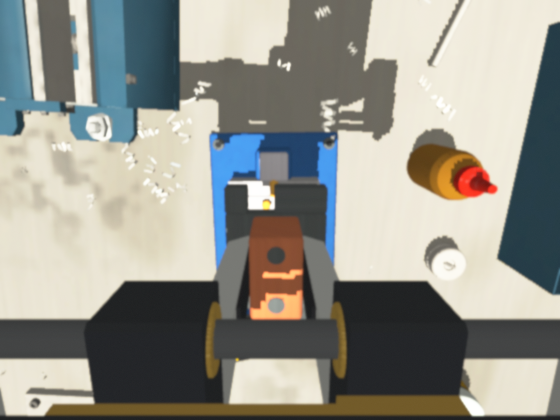

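The picture shows the boss held between the fingers, with screw holes at (276,256) and (276,305), the flange's front edge near row 184, and the notch near (262,195) with the pin visible through it. I'll measure the blank's offset along the tool x.

Run:
```python
from h import *
z=np.load("pics/g1.npz");p=cv2.imread("pics/g1.png");d=z["d"];KT=cam("wrist",dict(ee_pos=z["pos"],eef_rot=z["rot"]))
R=Ro.from_euler("xyz",z["rot"]).as_matrix();tool=lambda P:(P-z["pos"])@R
g=p.max(2)
cs=[]
for (u,v,t) in((276,256,60),(276,305,None)):
    w=g[v-13:v+13,u-13:u+13].astype(float);hs=cv2.cvtColor(p,cv2.COLOR_BGR2HSV)[v-13:v+13,u-13:u+13,1]
    m=(hs<110).astype(np.uint8);M=cv2.moments(m,True);c=(u-13+M["m10"]/M["m00"],v-13+M["m01"]/M["m00"]);cs.append(c);print(c,M["m00"],d[int(c[1]),int(c[0])])
P=onplane(KT,cs,z["pos"][2]+.031);print("holes tool",tool(P),tool(P).mean(0))
print("depth pts",tool(deproj(KT,[(276,268),(265,285),(287,285)],[d[268,276],d[285,265],d[285,287]])))
# profile of depth along column 300 and 262, 240: tool-frame
for u in (235,262,300,315):
    vv=np.arange(170,232,3);T=tool(deproj(KT,np.c_[np.full(len(vv),u),vv],d[vv,u]));print(u);print(np.c_[vv,T*1000].round(1)[:, [0,1,3]].T)
```

```text
(275.56854838709677, 255.20967741935485) 248.0 0.15774237
(275.6681614349776, 305.3677130044843) 223.0 0.16325364
holes tool [[ 0.0111 -0.0001 -0.031 ]
 [-0.0131 -0.0001 -0.031 ]] [-0.001  -0.0001 -0.031 ]
depth pts [[ 0.005   0.0001 -0.0307]
 [-0.0026 -0.0048 -0.0318]
 [-0.003   0.0049 -0.031 ]]
235
[[170.  173.  176.  179.  182.  185.  188.  191.  194.  197.  200.  203.
  206.  209.  212.  215.  218.  221.  224.  227.  230. ]
 [ 15.6  12.5   9.5   8.5   7.5  34.3  33.6  32.4  30.5  28.8  27.2  25.6
   24.2  22.3  20.9  19.1  17.3  16.   14.4  12.9  11.1]
 [189.9 190.  189.1 177.2 166.2  10.2   5.6   3.7   4.9   5.5   5.4   5.4
    4.5   5.6   5.    5.5   6.1   4.7   4.6   4.1   4.6]]
262
[[170.  173.  176.  179.  182.  185.  188.  191.  194.  197.  200.  203.
  206.  209.  212.  215.  218.  221.  224.  227.  230. ]
 [ 21.5  18.6  16.3  13.5   7.7   4.4   1.6  -1.3  -4.4  -9.3 -12.4 -14.1
  -17.1  20.1  20.3  19.4  19.6  19.3  19.1  19.3  19.3]
 [150.1 150.8 148.  148.1 164.9 166.9 166.2 165.7 166.3 174.9 174.8 169.1
  169.2  14.1   7.    4.5  -1.9  -6.4 -10.7 -16.3 -20.9]]
300
[[170.  173.  176.  179.  182.  185.  188.  191.  194.  197.  200.  203.
  206.  209.  212.  215.  218.  221.  224.  227.  230. ]
 [ 15.6  12.4   9.2   9.2   7.3  34.3  33.7  32.   30.5  29.1  27.2  25.6
   24.1  22.4  20.8  19.1  17.5  15.8  14.2  17.9  18.8]
 [189.8 190.4 191.  173.1 166.9  10.2   4.9   5.5   4.9   4.4   5.3   5.6
    4.9   5.4   5.3   5.3   5.2   5.6   5.4 -12.  -19.3]]
315
[[170.  173.  176.  179.  182.  185.  188.  191.  194.  197.  200.  203.
  206.  209.  212.  215.  218.  221.  224.  227.  230. ]
 [ 15.3  12.2   9.5   9.4   7.4  34.2  33.7  32.1  30.5  29.1  27.4  25.7
   24.4  22.4  20.7  19.   17.6  15.8  13.7  12.6  11.1]
 [191.8 191.5 189.3 171.8 166.2  10.5   5.    4.9   4.8   4.2   4.7   4.8
    4.    5.2   5.5   5.7   5.1   5.5   6.9   5.    4.6]]
```

The blank sits 0.8 mm towards −x of the tool and is square and level. In the same camera frame the nest is at (0.566, 0.007). I'll lower it with force checks.

Run:
```python
from h import *
X,Y=.5659,.0077
try:
    move_to([X,Y,.09],down(np.pi/2+.06));wait(.2)
    move_l([X,Y,.056],speed=.05);wait(.3)
    f0=read_state()["ft_force"];print(read_state()["time_s"],f0)
    for z in np.arange(.054,.0415,-.002):
        move_l([X,Y,z],speed=.03);wait(.1);s=read_state();f=s["ft_force"]-f0;print(round(z,4),s["ee_pos"],f)
        if f[2]>8 or np.hypot(*f[:2])>12: print("contact");break
    s,p,d=look("wrist","s1");print(s["time_s"],s["torque"])
except PlanningError as e: print("PE",e,read_state()["ee_pos"])
```

```text
14.075 [ 0.3923  0.3117 -3.3973]
0.054 [0.5658 0.0077 0.0539] [-0.6532 -0.6136  0.7203]
0.052 [0.5659 0.0077 0.0519] [-0.1188  0.7519  0.2847]
0.05 [0.5659 0.0077 0.05  ] [-0.7457  0.1495  0.9139]
0.048 [0.5659 0.0077 0.048 ] [-0.1782 -0.1824 -0.194 ]
0.046 [0.5659 0.0077 0.046 ] [-1.1747 -1.257   1.453 ]
0.044 [0.5659 0.0077 0.044 ] [ 0.2169 -0.8967  0.1941]
0.042 [0.5662 0.0077 0.0422] [ 0.0618 -0.9363  1.1648]
16.525 [-0.0391 -0.208   0.0091]
```

It went in without resistance, so it is below the rim and over the pin. I'll bring it to floor contact, release, and check.

Run:
```python
from h import *
X,Y=.5659,.0077
f0=np.array([.1,0,-3.4])
for z in (.0412,.0405,.0398):
    move_l([X,Y,z],speed=.03);wait(.1);s=read_state();f=s["ft_force"]-f0;print(z,s["ee_pos"],f)
    if f[2]>5: break
open_gripper();wait(.2)
move_l([X,Y,.13],speed=.15);wait(.3)
s,p,d=look("wrist","r1");look("top","t1");print(s["time_s"],s["ft_force"],s["opening"])
KT=cam("wrist",s);hsv=cv2.cvtColor(p,cv2.COLOR_BGR2HSV)
vv,uu=np.mgrid[90:300,180:380];vv=vv.ravel();uu=uu.ravel();P=deproj(KT,np.c_[uu,vv],d[vv,uu])
a=.06;q=(P[:,:2]-[.5659,.0068])@np.array([[np.cos(a),-np.sin(a)],[np.sin(a),np.cos(a)]])
for nm,(x0,x1,y0,y1) in dict(fl_yp=(-22,0,24,32),fl_yp2=(14,24,-10,30),fl_xm=(-24,-15,-20,20),fl_ym=(-22,22,-32,-24),boss=(-9,9,-16,16),block_m=(-42,-32,-30,30),block_p=(32,42,-30,30)).items():
    k=(q[:,0]>x0/1e3)&(q[:,0]<x1/1e3)&(q[:,1]>y0/1e3)&(q[:,1]<y1/1e3);print(nm,k.sum(),np.percentile(P[k,2],[25,50,75]) if k.any() else "")
b=(abs(P[:,2]-.073)<.004)&(hsv[vv,uu,1]>100);k=np.zeros(d.shape,np.uint8);k[vv[b],uu[b]]=255;k=cv2.morphologyEx(k,cv2.MORPH_CLOSE,np.ones((7,7)))
B=cv2.boxPoints(cv2.minAreaRect(max(cv2.findContours(k,0,1)[0],key=cv2.contourArea)));Q=onplane(KT,B,.073);print("boss",Q.mean(0),np.linalg.norm(Q-np.roll(Q,-1,0),axis=1))
```

```text
0.0412 [0.5662 0.0077 0.0422] [-2.0266 -0.1137  8.6159]
19.325 [-0.0382  0.6892 -0.2165] 0.09403464657325242
fl_yp 300 [0.0263 0.032  0.0365]
fl_yp2 664 [0.0366 0.0371 0.0375]
fl_xm 586 [0.0365 0.037  0.0374]
fl_ym 202 [0.0367 0.0371 0.0376]
boss 1202 [0.0727 0.0731 0.0736]
block_m 957 [0.0335 0.034  0.0344]
block_p 963 [0.0336 0.034  0.0345]
boss [0.5657 0.008  0.073 ] [0.0231 0.04   0.0241 0.04  ]
```

View pics/r1.png

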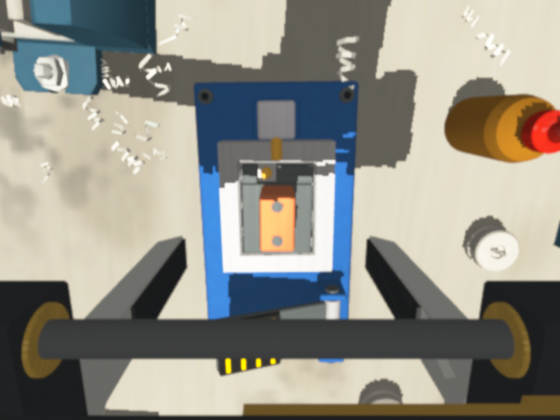

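The blank is seated: the flange is 37 mm high at both ends, 3 mm proud of the block, with the boss top at 73 mm and the pin showing in the notch at (264,172). Next I'll locate the pad.

Run:
```python
from h import *
a=.06;X0=np.array([.5655,.006]);M=np.array([[np.cos(a),-np.sin(a)],[np.sin(a),np.cos(a)]])
for t in("t1","r1"):
    z=np.load(f"pics/{t}.npz");p=cv2.imread(f"pics/{t}.png");hsv=cv2.cvtColor(p,cv2.COLOR_BGR2HSV)
    KT=cam("top") if t=="t1" else cam("wrist",dict(ee_pos=z["pos"],eef_rot=z["rot"]))
    m=cv2.inRange(hsv,(20,130,90),(35,255,255));vv,uu=np.nonzero(m);P=onplane(KT,np.c_[uu,vv],.062);q=(P[:,:2]-X0)@M
    k=(abs(q[:,1]+.102)<.03)&(abs(q[:,0])<.08);q=q[k]
    if len(q): print(t,len(q),"ribs nest frame",q.mean(0),q.min(0),q.max(0),"world",M@q.mean(0)+X0)
KT=cam("top");P=onplane(KT,np.array([(480,75),(595,65)])/5+[240,220],.035);print("hinge",(P[:,:2]-X0)@M)
```

```text
t1 19 ribs nest frame [-0.0119 -0.0857] [-0.0283 -0.0899] [-0.0025 -0.082 ] world [ 0.5588 -0.0802]
r1 292 ribs nest frame [-0.0248 -0.1169] [-0.0407 -0.1254] [-0.     -0.1118] world [ 0.5478 -0.1122]
hinge [[ 0.0461 -0.0813]
 [ 0.0439 -0.1275]]
```

Run:
```python
from h import *
X,Y=.5437,-.0975
try:
    gripper_close(10)
    move_to([X,Y,.10],down(np.pi/2+.06));wait(.2)
    f0=read_state()["ft_force"];move_l([X,Y,.066],speed=.08);wait(.1)
    for z in list(np.arange(.062,.043,-.004))+list(np.arange(.042,.033,-.001)):
        move_l([X,Y,z],speed=.04);wait(.05);s=read_state();f=(s["ft_force"]-f0);print(round(z,4),s["ee_pos"],f)
        if f[2]>14: break
    wait(.3);look("top","t2");move_l([X,Y,.13],speed=.1);wait(.5)
    s,p,d=look("wrist","e1");print(s["time_s"],s["ft_force"]-f0)
except PlanningError as e: print("PE",e,read_state()["ee_pos"])
```

```text
0.062 [ 0.5444 -0.0978  0.0626] [2.3671 0.2496 1.5602]
0.058 [ 0.544  -0.0978  0.0582] [1.9651 0.0603 1.3195]
0.054 [ 0.5437 -0.0977  0.0541] [ 1.6879 -0.8329  3.5584]
0.05 [ 0.5436 -0.0976  0.0501] [-0.2715 -0.4437  4.0368]
0.046 [ 0.5436 -0.0976  0.0463] [-0.7644 -1.206   5.2975]
0.042 [ 0.5435 -0.0975  0.0424] [-1.4689 -0.4346  5.3564]
0.041 [ 0.5434 -0.0975  0.0414] [-2.1632 -0.8679  6.051 ]
0.04 [ 0.5433 -0.0975  0.0404] [-1.7355 -0.6807  6.3642]
0.039 [ 0.5432 -0.0975  0.0395] [-2.4711 -1.5424  8.1548]
0.038 [ 0.5432 -0.0975  0.0391] [-2.6403 -0.6032  8.7337]
0.037 [ 0.5432 -0.0976  0.039 ] [-5.3367  0.3587 12.7217]
0.036 [ 0.5432 -0.0976  0.0388] [-5.2935  0.5164 15.6146]
27.7833 [ 0.48    0.8012 -0.0036]
```

The stop is clear at z = 0.039, with force rising from 8 to 15.6 N. Final check of the blank and pedal.

Run:
```python
from h import *
move_to([.565,-.05,.22],down(np.pi/2+.06));wait(.4)
s,p,d=look("wrist","f1");KT=cam("wrist",s)
vv,uu=np.mgrid[60:400,120:440];vv=vv.ravel();uu=uu.ravel();P=deproj(KT,np.c_[uu,vv],d[vv,uu])
a=.06;q=(P[:,:2]-[.5659,.0068])@np.array([[np.cos(a),-np.sin(a)],[np.sin(a),np.cos(a)]])*1e3
for nm,(x0,x1,y0,y1) in dict(fl_p=(14,24,-10,30),fl_m=(-24,-15,-20,20),fl_ym=(-22,22,-32,-24),boss=(-9,9,-16,16),stylus_out=(-2,2,37,39),pedal30=(-33,-27,-110,-94),pedal10=(-13,-7,-110,-94)).items():
    k=(q[:,0]>x0)&(q[:,0]<x1)&(q[:,1]>y0)&(q[:,1]<y1);print(nm,k.sum(),np.percentile(P[k,2],[25,50,75]) if k.any() else "")
print(s["time_s"],s["ft_force"])
```

```text
fl_p 440 [0.0364 0.0369 0.0373]
fl_m 379 [0.0365 0.037  0.0375]
fl_ym 9530 [0.3395 0.3401 0.3405]
boss 1199 [0.0728 0.0737 0.3983]
stylus_out 11 [0.0327 0.0333 0.0337]
pedal30 93 [0.0624 0.063  0.0636]
pedal10 47 [0.056  0.0565 0.0575]
28.7333 [-0.0454  0.3401  0.2825]
```

View pics/f1.png

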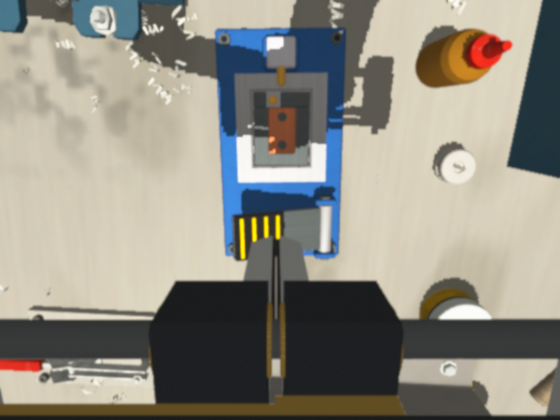

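The blank is home with its flange at 37 mm (boss at (282,130)). The pedal is back up at about 62 mm (pad at (258,237)), the stylus is retracted, and the arm is clear.

```bash
python3 -c "
from rig import *
print(sign_off())"
```

```text
the job is handed in; nothing more can be done
None
```

I seated the blank over the left-hand key pin and let it go, pressed the pedal to its stop and let it spring back up, left the blank home in the pocket, and handed the job in at about 29 s; the hand-in returned no verdict.

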